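# Set up the warming pass

## Task

Get the warming pass ready for service: pull both telescopic heat lamps up until their red lock buttons click out, and only then switch the warmer on by pulling the control box's dial up, turning it clockwise from the white mark to the yellow one and pressing it fully back in. Slide every lidded pot along the counter, without lifting or tipping it, until it stands wholly inside a yellow ring of its own on the black warming panel. Leave the ramekins, pepper mill, bottles, plate and spatula where they are.

Things in the scene. Friction and masses are not known exactly. Their poses are not given: they have to be found in the camera images.
- dial_pull (a joint): how far the dial is pulled up out of the box, m: 0 = fully in, end stop 0.012. Takes about 3.5 N, stays where left. Pulled less than 0.007 it is keyed and cannot turn; 0.009 is free. It goes back in only with the pointer within about 0.1 rad of a mark
- dial_turn (a joint): dial angle, rad, growing clockwise seen from above: 0 = white mark (off), 0.7 = yellow, 1.4 = red (stops at -0.15 and 1.55). Turns easily once pulled out (0.04 N m)
- dial_grip (a point): grip point of the dial, on its vertical axis: black upright bar 14 mm thick along the point's y, 46 mm long along x, 40 mm tall, on a skirt 60 mm wide; point 15 mm below the bar's top, 24 mm above the skirt, 94 mm above the counter when in; +x = pointer (white stripe), z up; moves with the dial. It sits on a fixed grey control box, 110 x 110 x 60 mm high, with the coloured marks on top
- head_left (a joint): how far the left-hand lamp's telescopic mast is drawn out, m: 0 = fully down, end stop at 0.090. Stiff: it slides with about 5 N of friction plus 3 N of weight and stays where it is left. At about 0.085 the lock button clears the sleeve and clicks out, and then holds the mast up
- button_left (a joint): the red lock button (6 mm) on the left-hand mast, on the side where the shade points, m: 0 = squeezed in inside the sleeve, 0.008 = clicked out above the sleeve's collar
- grip_left (a point): grip point of the left-hand lamp (seen from the robot), on the mast axis: black fin on the head, 14 mm thick along the point's y, 50 mm long along x, 42 mm tall; point 17 mm below its top, 25 mm above the copper housing (50 x 44 mm), 215 mm up with the mast down; z up. Copper shade, 84 mm wide, reaches 85 mm to +x. Foot 100 mm wide, sleeve 36 mm wide up to 135 mm
- head_right (a joint): how far the right-hand lamp's telescopic mast is drawn out, m: 0 = fully down, end stop at 0.090. Stiff: it slides with about 5 N of friction plus 3 N of weight and stays where it is left. At about 0.085 the lock button clears the sleeve and clicks out, and then holds the mast up
- button_right (a joint): the red lock button (6 mm) on the right-hand mast, on the side where the shade points, m: 0 = squeezed in inside the sleeve, 0.008 = clicked out above the sleeve's collar
- grip_right (a point): grip point of the right-hand lamp (seen from the robot), on the mast axis: black fin on the head, 14 mm thick along the point's y, 50 mm long along x, 42 mm tall; point 17 mm below its top, 25 mm above the copper housing (50 x 44 mm), 215 mm up with the mast down; z up. Copper shade, 84 mm wide, reaches 85 mm to +x. Foot 100 mm wide, sleeve 36 mm wide up to 135 mm
- ring0 (a point): centre of a yellow ring (inner diameter 116 mm), at y = -180 mm on the black warming panel, 170 x 500 mm, flush in the counter (nothing to climb); point axes = panel axes, the row of rings runs along y, the robot is on the -x side
- ring1 (a point): centre of a yellow ring (inner diameter 116 mm), at y = -60 mm on the black warming panel, 170 x 500 mm, flush in the counter (nothing to climb); point axes = panel axes, the row of rings runs along y, the robot is on the -x side
- ring2 (a point): centre of a yellow ring (inner diameter 116 mm), at y = 60 mm on the black warming panel, 170 x 500 mm, flush in the counter (nothing to climb); point axes = panel axes, the row of rings runs along y, the robot is on the -x side
- ring3 (a point): centre of a yellow ring (inner diameter 116 mm), at y = 180 mm on the black warming panel, 170 x 500 mm, flush in the counter (nothing to climb); point axes = panel axes, the row of rings runs along y, the robot is on the -x side
- pot_red: lidded serving pot (red body, flat steel lid), a plain round drum 84 mm in diameter and 53 mm tall with no handle or knob, 0.35 to 0.7 kg, too wide for the gripper; origin at the centre of its underside, z up. May be absent.
- pot_green: lidded serving pot (green body, flat steel lid), a plain round drum 84 mm in diameter and 53 mm tall with no handle or knob, 0.35 to 0.7 kg, too wide for the gripper; origin at the centre of its underside, z up. May be absent.
- pot_blue: lidded serving pot (dark blue body, flat steel lid), a plain round drum 84 mm in diameter and 53 mm tall with no handle or knob, 0.35 to 0.7 kg, too wide for the gripper; origin at the centre of its underside, z up. May be absent.
- pot_white: lidded serving pot (white body, flat steel lid), a plain round drum 84 mm in diameter and 53 mm tall with no handle or knob, 0.35 to 0.7 kg, too wide for the gripper; origin at the centre of its underside, z up. May be absent.
- ramekin_a: empty white ramekin, 68 mm wide, 40 mm tall, to be left alone; origin under its centre
- ramekin_b: empty white ramekin, 68 mm wide, 40 mm tall, to be left alone; origin under its centre
- pepper_mill: dark wooden pepper mill, 54 mm wide, 132 mm tall, to be left alone; origin under its centre
- squeeze_a: yellow squeeze bottle, 52 mm wide, 160 mm tall, to be left alone; origin under its centre
- squeeze_b: white squeeze bottle with red cap, 52 mm wide, 160 mm tall, to be left alone; origin under its centre
- plate: steel plate, 180 mm wide, 16 mm tall, to be left alone; origin under its centre
- spatula: kitchen spatula lying flat, to be left alone; origin near its middle
Not all that is in view belongs to the job. What is shaped like the part that bears head_right but pink is not meant. What is shaped like the pot_green but turquoise is not meant.

How it is judged:
On the way, in this order (a step that is already met when the one before it is completed fails the run):
1. both lamps are drawn up and their lock buttons have clicked out (value of joint each of head_left, head_right above 0.08 m and value of joint each of button_left, button_right above 0.006 m), for 0.2 s.
2. then the dial is pulled out (value of joint dial_pull above 0.007 m), for 0.1 s.
3. the dial is turned to the yellow mark and pressed fully back in (value of joint dial_turn between 0.54 and 0.86 rad and value of joint dial_pull below 0.003 m), for 0.2 s.
At the end, for the whole second after the job is handed in: Both masts are out over 80 mm with lock buttons out over 6 mm; the dial is at the yellow mark (within 0.16 rad) and fully in (within 3 mm); every pot present stands upright and at rest on the counter, its centre within 16 mm of a ring's centre, so wholly inside it (all of step 1 and all of step 3 and (horizontal distance between pot_red and ring0 below 0.016 m or horizontal distance between pot_red and ring1 below 0.016 m or horizontal distance between pot_red and ring2 below 0.016 m or horizontal distance between pot_red and ring3 below 0.016 m) and height (world z) of each of pot_red, pot_green, pot_blue, pot_white below 0.006 m and angle between each of pot_red, pot_green, pot_blue, pot_white's own z axis and vertical below 0.1 rad and linear speed of each of pot_red, pot_green, pot_blue, pot_white below 0.02 m/s and (horizontal distance between pot_green and ring0 below 0.016 m or horizontal distance between pot_green and ring1 below 0.016 m or horizontal distance between pot_green and ring2 below 0.016 m or horizontal distance between pot_green and ring3 below 0.016 m) and (horizontal distance between pot_blue and ring0 below 0.016 m or horizontal distance between pot_blue and ring1 below 0.016 m or horizontal distance between pot_blue and ring2 below 0.016 m or horizontal distance between pot_blue and ring3 below 0.016 m) and (horizontal distance between pot_white and ring0 below 0.016 m or horizontal distance between pot_white and ring1 below 0.016 m or horizontal distance between pot_white and ring2 below 0.016 m or horizontal distance between pot_white and ring3 below 0.016 m)); the robot touches nothing.
It fails at once if a pot is lifted off the counter (more than 20 mm) or tipped (height (world z) of any of pot_red, pot_green, pot_blue, pot_white above 0.02 m or angle between any of pot_red, pot_green, pot_blue, pot_white's own z axis and vertical above 0.35 rad).
It fails at once if a ramekin, the pepper mill, a bottle, the plate or the spatula is shoved more than 40 mm out of its place (distance of any of ramekin_a, ramekin_b, pepper_mill, squeeze_a, squeeze_b, plate, spatula from where it was at the start of the episode above 0.04 m).
Of pot_red, pot_green, pot_blue, pot_white only 3 to 4 are there at a start; the rules pass over those that are not, and their reading is None.
At some moment in a run one of pot_red, pot_green, pot_blue, pot_white may be knocked a few centimetres aside while the robot is not near it.
Once in a run the grip may slacken for a moment while it holds something.
It also fails if it takes over 208 s, if anything falls off the work surface, if the arm or the gripper's body presses on something with over 40 N, if the wrist force passes 120 N, or if a joint passes its speed limit or range.

## Robot

A 6-joint arm with a two-finger parallel gripper is mounted at the origin on the work surface. World frame = base frame: x ahead of the robot, y to its left, z up, the work surface at z = 0. Lengths are in m, angles in rad, forces in N, time in s.
With the tool pointing down it reaches from about 0.4 to 0.825 m from the base axis. Payload 7 kg.
Tool frame: the origin (TCP) lies midway between the tips of the shut fingers; the grasp point (between the pads) lies 19 mm behind it; z points along the fingers, y is the line along which they close (so a half turn about z gives the same grasp; the last joint's range is limited). The gripper opens to 88 mm and grips with 3 to 60 N. Pads are 19 mm wide; open, the fingers measure 130 mm over their backs; the gripper's body (78 mm by 193 mm) begins 47 mm behind the grasp point.
Start: joints at [-0.913, 0.359, 0.012, 0, -1.224, -0.288], TCP at [0.244, -0.629, 0.227] pointing down, gripper open.
Joint ranges: [-3.07, 3.07], [-1.43, 2.12], [-1.02, 1.25], [-3.03, 1.67], [-3.05, -0], [-3.03, 3.03]. Speed limits (rad/s): [2.39, 2.39, 3.01, 3.14, 3.14, 3.14].

## Interface

Orientations are given as [roll, pitch, yaw] about the fixed x, y, z axes, in that order (R = Rz(yaw) Ry(pitch) Rx(roll)).
In Python, from station import arm gives the robot as it stands.
- The arm moves only by the tool servo_tool, never from a script. Its argument "deltas" is a list of rows, each a list of 7 numbers: the closure, from -1 (fully open) to 1 (shut), then the shift along the tool's x, y, z in mm, then the turn, a rotation vector about the tool's x, y, z in degrees. In form: [[gripper, x, y, z, ax, ay, az], ...]. A call has 1 to 20 rows; each row shifts and turns the commanded pose from where the row before left it, along the tool's axes as they then stand; what a row does not reach is not made up. A row lasts 1/12 s, in which the tool goes at most 41.7 mm and 7.16 degrees, less where a joint would pass 70% of its speed; a pose out of reach is approached as far as the arm can. A call is refused whole if a number of a shift passes 41.7 or a number of a turn 7.16, either way. A call with a gripper value outside its range is refused whole. The fingers move at their own pace and stop on an object; "squeeze" is the grip in N (left out, the last holds). Time passes only in rows, so rows that do not move let the fingers close. It gives the time, the measured TCP pose, the force, the opening and the grip force at its end, in the units of the state.
- arm.get_state(): the state, without advancing time (a new reading comes with each control period).
- arm.grab_frame(name): name is "side" or "top"; returns a dict with "color" (480x640x3 uint8, red, green, blue), "K" (3x3 intrinsics, pixels), "distortion" ([k1, k2, p1, p2, k3] as OpenCV has them; the pictures are not rectified), "position" and "orientation" of the camera in the world. Camera axes: x right, y down, z forward; pixel columns grow to the right and rows downward; lengths in m; the calibration is good to about 2 mm. A picture is of the moment at which its call begins. There is no depth.
- arm.job_done(): hands the job in; it is judged then, once.
Trained networks look in a picture, given as the dict that the camera call returned (one of the last four; its "shot" number tells which), for a name from the list of things; names that differ only in an ending like _2 or _b are one class to them, and where a whole thing is asked for, a point or a joint stands for the part that bears it (a point fixed in the world has none). Each returns a list of dicts, best first, with "conf" (0 to 1); they miss things now and then, are a little off and sometimes report something else, mostly with a low value. They report only what shows in the picture. A call takes as long as a camera call. They do not tell look-alikes from the thing itself.
- arm.recognise(query, picture): "at" ([x, y, z] in m, in the coordinates of the camera as it stood for that picture, good to about 4 mm: the middle of the surface that is visible of it).
The state is a dict: "t": time; "q": joint angles; "qd": joint speeds; "joint_efforts": joint torques, N m; "eef_pos": TCP position; "ee_rot": TCP orientation; "force": force on the tool from outside, world axes, zero at the start; "moment": the same for the moment, N m; "width": finger opening in m; "gripper_force": force on a finger pad.
Only numpy, scipy, OpenCV 4.12 (cv2) and the standard library are available. Lean on these libraries where they do the work, as an engineer would, in place of code of your own. Each camera call takes 0.05 s, during which the arm holds its last target. There are 200 camera calls.

## Working session

There is one attempt and no reset: what is moved stays moved. The work goes in short steps, Python scripts to look and compute and a tool call to move; the robot and the scene stay as the last step left them, time stands still between calls to the robot, and variables do not carry over. Pictures are saved under pics/ and viewed, at most 15 in all, crops included, and the job is handed in when it is done.

Besides the shell and the picture viewer there is one more tool, called after ">>>" as name([rows], argument=value, ...), one row to a line, values as JSON. servo_tool: Moves the arm, as the interface text tells. Its arguments: {"type":"object","properties":{"deltas":{"type":"array","items":{"type":"array","items":{"type":"number"}}},"squeeze":{"type":"number"}},"required":["deltas"]}

```bash
mkdir -p pics
cat > h.py <<'E'
import numpy as np, cv2
from scipy.spatial.transform import Rotation as R
from station import arm
def rot(o):
    o=np.array(o,float)
    if o.shape==(3,3): return o
    return R.from_euler('xyz',o).as_matrix() if o.size==3 else R.from_quat(o).as_matrix()
def world(f,p): return rot(f["orientation"])@np.array(p)+np.array(f["position"])
def save(f,n): cv2.imwrite(f"pics/{n}.png",f["color"][:,:,::-1])
def pix(f,uv,z):
    K=np.array(f["K"]);d=np.array(f["distortion"])
    n=cv2.undistortPoints(np.array(uv,float).reshape(-1,1,2),K,d).reshape(-1,2)
    r=np.c_[n,np.ones(len(n))]@rot(f["orientation"]).T; c=np.array(f["position"])
    return c+r*((z-c[2])/r[:,2])[:,None]
def proj(f,P):
    M=rot(f["orientation"]);c=np.array(f["position"])
    q=(np.array(P,float).reshape(-1,3)-c)@M
    return cv2.projectPoints(q,np.zeros(3),np.zeros(3),np.array(f["K"]),np.array(f["distortion"]))[0].reshape(-1,2)
E
python3 - <<'E'
from h import *
s=arm.get_state();print({k:np.round(s[k],3) for k in("t","eef_pos","ee_rot","force","width")})
for c in("top","side"):
    f=arm.grab_frame(c);save(f,c+"0");print(c,f["position"],f["orientation"])
    for q in("dial_grip","grip_left","pot_red","pot_green","pot_blue","pot_white","ramekin_a","pepper_mill","squeeze_a","squeeze_b","plate","spatula"):
        print(q,[(round(r["conf"],2),np.round(world(f,r["at"]),3).tolist()) for r in arm.recognise(q,f)])
E
```

```text
{'t': np.float64(0.0), 'eef_pos': array([ 0.244, -0.629,  0.226]), 'ee_rot': array([ 3.14 , -0.   , -2.772]), 'force': array([ 1.044, -0.201, -0.524]), 'width': np.float64(0.088)}
top [ 2.46851575e-01 -1.04169448e-04  1.64946207e+00] [-2.98558546 -0.00589283 -1.57944393]
dial_grip [(0.6, [0.56, -0.381, 0.068])]
grip_left [(0.8, [0.423, 0.347, 0.202])]
pot_red [(0.79, [0.434, 0.155, 0.05])]
pot_green [(0.93, [0.423, -0.159, 0.046]), (0.68, [0.695, -0.001, 0.05])]
pot_blue [(0.83, [0.433, -0.046, 0.051])]
pot_white [(0.98, [0.417, 0.05, 0.046]), (0.67, [0.789, -0.115, 0.108])]
ramekin_a [(0.97, [0.724, -0.292, 0.011]), (0.57, [0.725, 0.286, 0.015]), (0.23, [0.786, 0.137, 0.104])]
pepper_mill [(0.91, [0.568, 0.37, 0.105])]
squeeze_a [(0.96, [0.785, -0.112, 0.107]), (0.89, [0.785, 0.137, 0.103])]
squeeze_b [(0.96, [0.785, -0.112, 0.107]), (0.89, [0.785, 0.137, 0.103])]
plate [(0.95, [0.549, -0.57, 0.013])]
spatula [(0.96, [0.636, 0.543, 0.003])]
side [-0.30385287  1.04220619  1.58404928] [-2.38583648  0.01738941 -2.51009531]
dial_grip [(0.67, [0.555, -0.378, 0.079]), (0.25, [0.632, 0.541, 0.002]), (0.2, [0.586, -0.562, 0.013])]
grip_left [(0.58, [0.784, -0.108, 0.087]), (0.56, [0.411, 0.359, 0.2]), (0.27, [0.413, 0.069, 0.049])]
pot_red [(0.73, [0.424, 0.164, 0.05])]
pot_green [(0.96, [0.681, 0.009, 0.05]), (0.9, [0.414, -0.147, 0.047])]
pot_blue [(0.73, [0.423, -0.037, 0.046])]
pot_white [(0.8, [0.413, 0.069, 0.049]), (0.29, [0.554, -0.379, 0.079])]
ramekin_a [(0.79, [0.723, 0.28, 0.028]), (0.72, [0.778, 0.145, 0.087]), (0.48, [0.721, -0.295, 0.026])]
pepper_mill [(0.81, [0.555, 0.391, 0.08])]
squeeze_a [(0.81, [0.787, -0.107, 0.088]), (0.8, [0.781, 0.15, 0.086]), (0.42, [0.547, 0.011, -0.0]), (0.18, [0.419, -0.038, 0.048])]
squeeze_b [(0.81, [0.787, -0.107, 0.088]), (0.8, [0.781, 0.15, 0.086]), (0.42, [0.547, 0.011, -0.0]), (0.18, [0.419, -0.038, 0.048])]
plate []
spatula [(0.8, [0.629, 0.542, 0.004])]
```

View pics/top0.png

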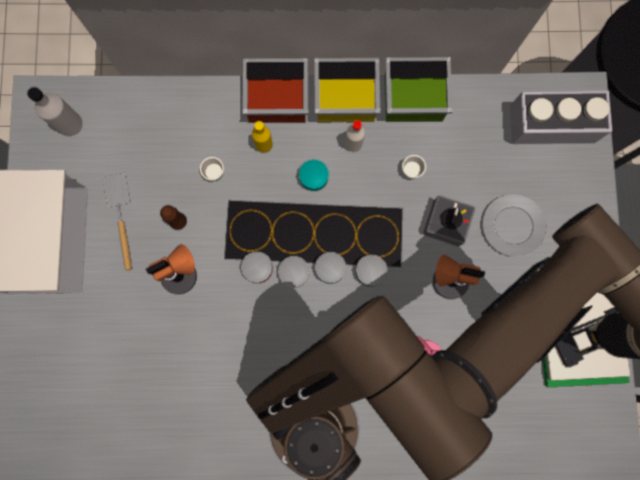

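View pics/side0.png

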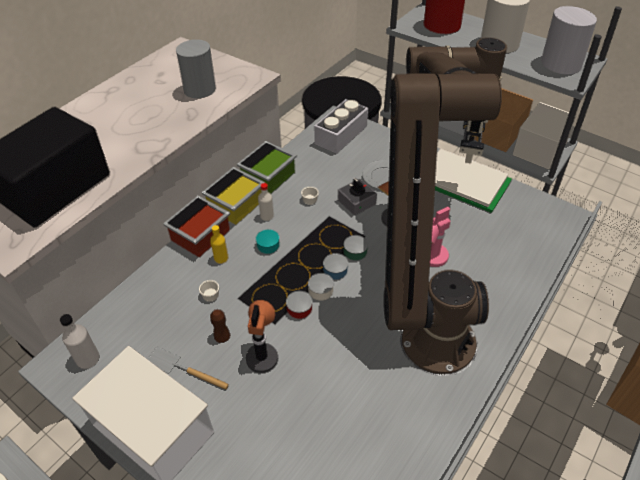

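The top view shows four pots in front of the panel (256..371, 268), rings at (251..378, ~233), the left lamp at (175,268), the right lamp at (455,275) and the dial at (452,217). The pink lamp is near the base, and the turquoise pot at (313,174) is a look-alike.

Run:
```python
from h import *
f=arm.grab_frame("top");g=arm.grab_frame("side")
im=f["color"]
a=[cv2.resize(im[y:y+90,x:x+120],(400,300),interpolation=cv2.INTER_CUBIC) for x,y in((120,230),(400,230),(400,175))]
b=cv2.resize(g["color"][270:390,205:325],(400,300),interpolation=cv2.INTER_CUBIC)
cv2.imwrite("pics/z0.png",np.vstack([np.hstack([a[0],a[1]]),np.hstack([a[2],b])])[:,:,::-1])
# ring ellipses: black panel region
hsv=cv2.cvtColor(im,cv2.COLOR_RGB2HSV)
m=cv2.inRange(hsv,(15,90,60),(40,255,255));m[:195]=0;m[275:]=0;m[:,:220]=0;m[:,410:]=0
ys,xs=np.nonzero(m);P=pix(f,np.c_[xs,ys],0.)
from scipy.optimize import least_squares
def cen(p): return np.array([[p[0]-np.sin(p[2])*k, p[1]+np.cos(p[2])*k] for k in(-.18,-.06,.06,.18)])
def fun(p):
    C=cen(p); d=np.linalg.norm(P[:,None,:2]-C,axis=2); return np.abs(d-p[3]).min(1)
s=least_squares(fun,[.54,0,0,.06],loss="soft_l1",f_scale=.004)
print(len(P),s.x,np.median(s.fun));print(cen(s.x).round(4))
for q in("grip_left","grip_right","head_right","dial_turn","button_left"):
  for ff in(f,g): print(q,[(round(r["conf"],2),np.round(world(ff,r["at"]),3).tolist()) for r in arm.recognise(q,ff)])
for uv,z in(((178,277),0),((453,282),0)): print(pix(f,[uv],z).round(3))
```

```text
1343 [ 0.5352752  -0.00322295 -0.05389821  0.05865912] 0.002002319654325062
[[ 0.5256 -0.183 ]
 [ 0.532  -0.0631]
 [ 0.5385  0.0567]
 [ 0.545   0.1765]]
grip_left []
grip_left [(0.62, [0.411, 0.357, 0.198])]
grip_right [(0.57, [0.394, -0.349, 0.208])]
grip_right [(0.83, [0.172, -0.286, 0.194])]
head_right [(0.56, [0.393, -0.351, 0.207]), (0.49, [0.216, -0.282, 0.174])]
head_right [(0.97, [0.169, -0.289, 0.19]), (0.52, [0.414, -0.32, 0.202])]
dial_turn [(0.83, [0.558, -0.379, 0.069]), (0.51, [0.433, 0.153, 0.049])]
dial_turn [(0.75, [0.555, -0.372, 0.08])]
button_left [(0.54, [0.397, -0.348, 0.203]), (0.52, [0.559, -0.375, 0.065])]
button_left []
[[0.413 0.378 0.   ]]
[[ 0.392 -0.393  0.   ]]
```

View pics/z0.png

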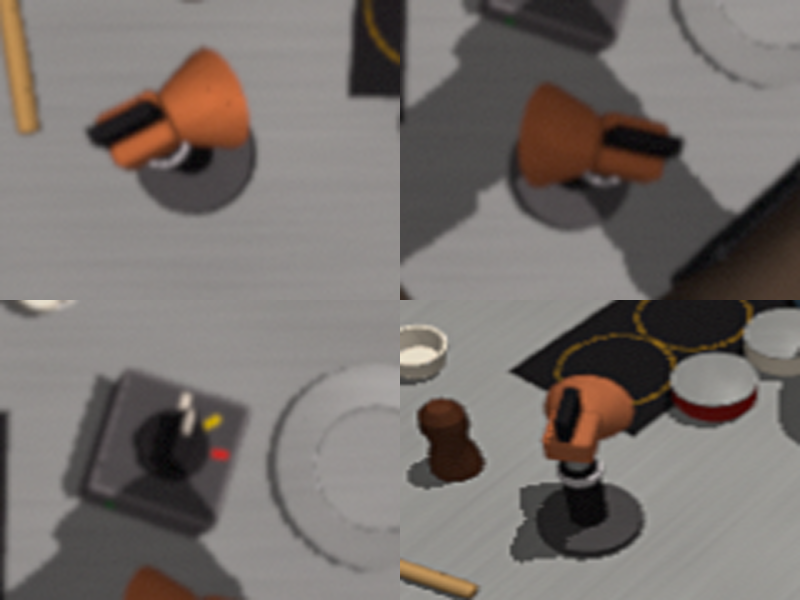

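Run:
```python
from h import *
f=arm.grab_frame("top");g=arm.grab_frame("side")
for n,a,b in(("L",(147,270),(169,263)),("R",(484,274.4),(461.5,271.4))):
    P=pix(f,[a,b],.222)[:,:2];d=P[1]-P[0];print(n,"mid",P.mean(0).round(4),"len",np.hypot(*d).round(3),"yaw",np.arctan2(d[1],d[0]).round(3))
hsv=cv2.cvtColor(f["color"],cv2.COLOR_RGB2HSV)[195:250,425:480]
C=[]
for lo,hi in(((20,120,90),(35,255,255)),((0,150,90),(8,255,255))):
    y,x=np.nonzero(cv2.inRange(hsv,lo,hi));C.append((x.mean()+425,y.mean()+195))
W=pix(f,[(455.8,205.2)]+C,.061)[:,:2];print(W.round(4))
# circle: centre with given marks at relative angles 0,-.7,-1.4
from scipy.optimize import least_squares
r=least_squares(lambda p:np.concatenate([p[:2]+p[3]*np.array([np.cos(p[2]-k*.7),np.sin(p[2]-k*.7)])-W[k] for k in range(3)]),[.56,-.38,-.34,.04]);print(r.x.round(4),r.fun.round(4))
print("skirt",pix(f,[(451,219)],.07).round(3))
print(proj(g,[[.244,-.629,z] for z in(.227,.3,.4,.5,.6,.7)]).round(0).tolist())
# side check of fin tops
print("side L fin",pix(g,[(205+170/3.333*1.0*.9, 270+110*.4)],.222).round(3))
print("Lproj",proj(g,[[.41,.36,.215],[.40,.365,.232]]).round(0).tolist())
```

```text
L mid [0.4165 0.3758] len 0.055 yaw -1.264
R mid [ 0.3947 -0.389 ] len 0.055 yaw 1.429
[[ 0.5991 -0.3957]
 [ 0.5824 -0.4154]
 [ 0.5548 -0.4206]]
[ 0.5623 -0.3817 -0.3526  0.0394] [ 0.0002  0.0004 -0.0005 -0.0005  0.0004  0.0002]
skirt [[ 0.559 -0.379  0.07 ]]
[[468.0, 154.0], [471.0, 138.0], [476.0, 114.0], [481.0, 90.0], [487.0, 63.0], [493.0, 35.0]]
side L fin [[0.431 0.37  0.222]]
Lproj [[259.0, 317.0], [260.0, 316.0]]
```

>>> servo_tool([
  [-1,0,0,-27,0,0,0],
  [-1,0,0,-27,0,0,0],
  [-1,-28.4,21.2,0,0,0,0],
  [-1,-28.4,21.2,0,0,0,0],
  [-1,-28.4,21.2,0,0,0,0],
  [-1,-28.4,21.2,0,0,0,0],
  [-1,-28.4,21.2,0,0,0,0],
  [-1,-28.4,21.2,0,0,0,0],
  [-1,-28.4,21.2,0,0,0,0],
  [-1,-28.4,21.2,0,0,0,0],
  [-1,0,0,0,0,0,-6.75],
  [-1,0,0,0,0,0,-6.75],
  [-1,0,0,0,0,0,-6.75],
  [-1,0,0,0,0,0,-6.75],
  [-1,0,0,0,0,0,-6.75],
  [-1,0,0,0,0,0,-6.75],
  [-1,0,0,0,0,0,-6.75],
  [-1,0,0,0,0,0,-6.75],
  [-1,0,0,0,0,0,-6.75],
  [-1,0,0,0,0,0,0],
], squeeze=45)

```text
t: 3.67
eef_pos: [0.3945, -0.3891, 0.2807]
ee_rot: [-3.141, -0.0, -1.706]
force: [-0.2, 0.2, -0.3]
width: 0.0875
gripper_force: 0.0
```

>>> servo_tool([
  [-1,0,0,20,0,0,0],
  [-1,0,0,20,0,0,0],
  [-1,0,0,20,0,0,0],
  [-1,0,0,21,0,0,0],
  [-1,0,0,0,0,0,0],
  [1,0,0,0,0,0,0],
  [1,0,0,0,0,0,0],
  [1,0,0,0,0,0,0],
  [1,0,0,0,0,0,0],
  [1,0,0,0,0,0,0],
  [1,0,0,0,0,0,0],
  [1,0,0,0,0,0,0],
  [1,0,0,0,0,0,0],
  [1,0,0,0,0,0,0],
  [1,0,0,0,0,0,0],
], squeeze=45)

```text
t: 4.92
eef_pos: [0.3924, -0.3888, 0.1993]
ee_rot: [3.138, 0.001, -1.713]
force: [-5.8, 0.1, 1.7]
width: 0.0441
gripper_force: 44.4
```

>>> servo_tool([
  [1,0,0,-10,0,0,0],
  [1,0,0,-10,0,0,0],
  [1,0,0,-10,0,0,0],
  [1,0,0,-10,0,0,0],
  [1,0,0,-10,0,0,0],
  [1,0,0,-10,0,0,0],
  [1,0,0,0,0,0,0],
])

```text
t: 5.5
eef_pos: [0.3924, -0.3888, 0.2596]
ee_rot: [3.137, 0.001, -1.713]
force: [-7.0, 1.1, 2.0]
width: 0.0446
gripper_force: 44.4
```

Run:
```python
from h import *
f=arm.grab_frame("top");g=arm.grab_frame("side")
a=cv2.resize(f["color"][200:340,380:560],(400,311));b=cv2.resize(g["color"][140:280,330:510],(400,311))
cv2.imwrite("pics/r1.png",np.hstack([a,b])[:,:,::-1])
```

```text
(no output)
```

View pics/r1.png

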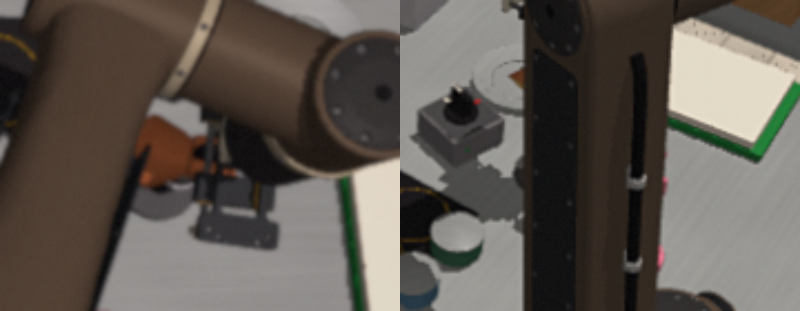

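>>> servo_tool([
  [1,0,0,-10,0,0,0],
  [1,0,0,-10,0,0,0],
  [1,0,0,-5,0,0,0],
  [1,0,0,-4,0,0,0],
  [1,0,0,0,0,0,0],
])

```text
t: 6.02
eef_pos: [0.3933, -0.3842, 0.2777]
ee_rot: [3.131, 0.013, -1.715]
force: [10.0, -2.8, -50.5]
width: 0.0426
gripper_force: 45.1
```

>>> servo_tool([
  [1,0,0,5,0,0,0],
  [1,0,0,5,0,0,0],
  [1,0,0,0,0,0,0],
  [-1,0,0,0,0,0,0],
  [-1,0,0,0,0,0,0],
  [-1,0,0,0,0,0,0],
  [-1,0,0,0,0,0,0],
  [-1,0,0,0,0,0,0],
  [-1,0,0,-30,0,0,0],
  [-1,0,0,-30,0,0,0],
  [-1,0,0,-30,0,0,0],
  [-1,0,0,0,0,0,0],
])

```text
t: 7.02
eef_pos: [0.3958, -0.3911, 0.3755]
ee_rot: [-3.133, -0.006, -1.712]
force: [0.6, -1.2, 0.3]
width: 0.0871
gripper_force: 0.0
```

>>> servo_tool([
  [-1,-39.7,-6.5,0,0,0,0],
  [-1,-39.7,-6.5,0,0,0,0],
  [-1,-39.7,-6.5,0,0,0,0],
  [-1,-39.7,-6.5,0,0,0,0],
  [-1,-39.7,-6.5,0,0,0,0],
  [-1,-39.7,-6.5,0,0,0,0],
  [-1,-39.7,-6.5,0,0,0,0],
  [-1,-39.7,-6.5,0,0,0,0],
  [-1,-39.7,-6.5,0,0,0,0],
  [-1,-39.7,-6.5,0,0,0,0],
  [-1,-36.5,15.4,0,0,0,0],
  [-1,-36.5,15.4,0,0,0,0],
  [-1,-36.5,15.4,0,0,0,0],
  [-1,-36.5,15.4,0,0,0,0],
  [-1,-36.5,15.4,0,0,0,0],
  [-1,-36.5,15.4,0,0,0,0],
  [-1,-36.5,15.4,0,0,0,0],
  [-1,-36.5,15.4,0,0,0,0],
  [-1,-36.5,15.4,0,0,0,0],
  [-1,-36.5,15.4,0,0,0,0],
])

```text
t: 8.68
eef_pos: [0.4125, 0.3796, 0.3691]
ee_rot: [-3.141, 0.001, -1.711]
force: [0.5, 0.2, 1.3]
width: 0.0872
gripper_force: 0.0
```

Run:
```python
from h import *
f=arm.grab_frame("top");g=arm.grab_frame("side");print(arm.get_state()["eef_pos"],arm.get_state()["ee_rot"])
a=cv2.resize(f["color"][195:345,100:600],(800,240));b=cv2.resize(g["color"][140:280,330:510],(400,311));c=cv2.resize(g["color"][240:380,205:385],(400,311))
cv2.imwrite("pics/l1.png",np.vstack([a,np.hstack([b,c])])[:,:,::-1])
for ff in(f,g):
  for q in("head_left","pot_red"): print(q,[(round(r["conf"],2),np.round(world(ff,r["at"]),3).tolist()) for r in arm.recognise(q,ff)])
```

```text
[0.41191343 0.38217741 0.36726232] [ 3.14087187e+00 -6.69840600e-04 -1.70803582e+00]
head_left [(0.61, [0.42, 0.345, 0.199])]
pot_red [(0.94, [0.433, 0.153, 0.051])]
head_left [(0.81, [0.406, 0.357, 0.2])]
pot_red [(0.71, [0.424, 0.162, 0.047])]
```

View pics/l1.png

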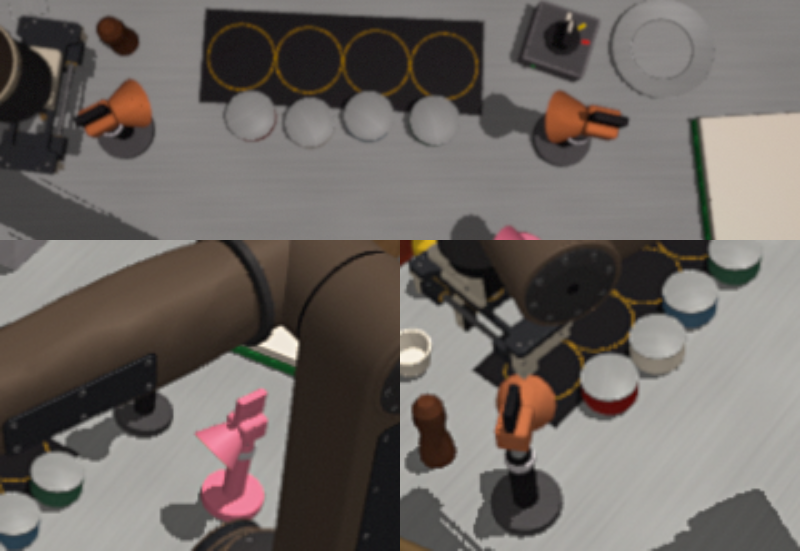

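>>> servo_tool([
  [-1,5.5,-4,0,0,0,-6.4],
  [-1,0,0,10,0,0,-6.4],
  [-1,0,0,20,0,0,-6.4],
  [-1,0,0,20,0,0,-6.3],
  [-1,0,0,22,0,0,0],
  [-1,0,0,22,0,0,0],
  [-1,0,0,22,0,0,0],
  [-1,0,0,22,0,0,0],
  [-1,0,0,20,0,0,0],
  [-1,0,0,0,0,0,0],
  [1,0,0,0,0,0,0],
  [1,0,0,0,0,0,0],
  [1,0,0,0,0,0,0],
  [1,0,0,0,0,0,0],
  [1,0,0,0,0,0,0],
  [1,0,0,0,0,0,0],
  [1,0,0,0,0,0,0],
  [1,0,0,0,0,0,0],
  [1,0,0,0,0,0,0],
  [1,0,0,0,0,0,0],
], squeeze=45)

```text
t: 10.65
eef_pos: [0.4165, 0.372, 0.2108]
ee_rot: [-3.141, 0.0, -1.266]
force: [-0.6, -0.9, 1.7]
width: 0.0265
gripper_force: 1.0
```

Run:
```python
from h import *
f=arm.grab_frame("top")
print("R fin now px (480,269); proj z=.215,.305,.315:",proj(f,[[.395,-.389,z] for z in(.222,.305,.312)]).round(1).tolist())
```

```text
R fin now px (480,269); proj z=.215,.305,.315: [[472.7, 272.8], [482.4, 269.0], [483.3, 268.6]]
```

>>> servo_tool([
  [1,0,0,0,0,0,0],
  [1,0,0,0,0,0,0],
  [1,0,0,0,0,0,0],
  [1,0,0,0,0,0,0],
  [1,0,0,0,0,0,0],
  [1,0,0,0,0,0,0],
])

```text
t: 11.2
eef_pos: [0.4147, 0.3713, 0.2098]
ee_rot: [3.138, -0.001, -1.265]
force: [-7.1, 0.5, 0.7]
width: 0.0163
gripper_force: 43.4
```

Run:
```python
from h import *
f=arm.grab_frame("top")
cv2.imwrite("pics/r2.png",cv2.resize(f["color"][235:310,420:520],(800,600),interpolation=cv2.INTER_CUBIC)[:,:,::-1])
```

```text
(no output)
```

View pics/r2.png

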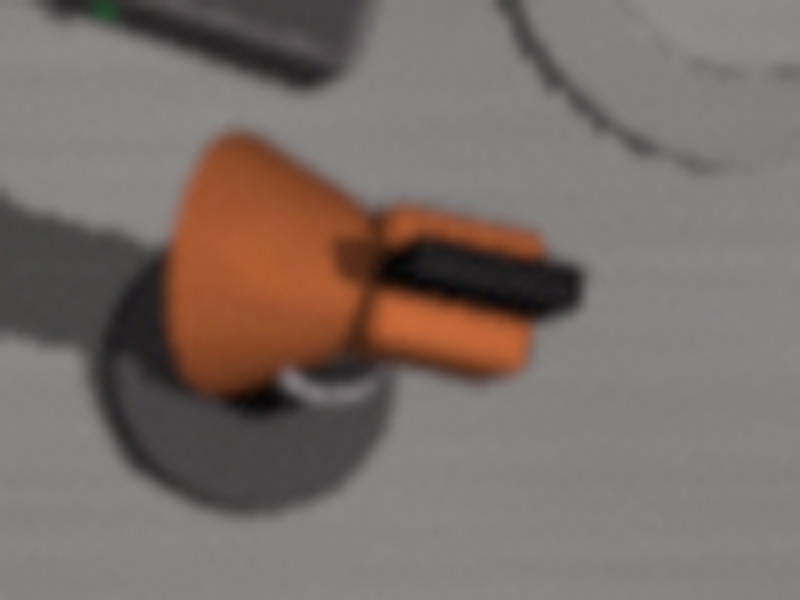

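>>> servo_tool([
  [1,0,0,-9,0,0,0],
  [1,0,0,-9,0,0,0],
  [1,0,0,-9,0,0,0],
  [1,0,0,-9,0,0,0],
  [1,0,0,-9,0,0,0],
  [1,0,0,-9,0,0,0],
  [1,0,0,-9,0,0,0],
  [1,0,0,-9,0,0,0],
  [1,0,0,-5,0,0,0],
])

```text
t: 12.0
eef_pos: [0.4144, 0.3711, 0.282]
ee_rot: [3.134, -0.002, -1.267]
force: [20.5, 10.5, -69.5]
width: 0.0169
gripper_force: 44.9
```

>>> servo_tool([
  [1,0,0,0,0,0,0],
  [1,0,0,0,0,0,0],
  [1,0,0,3,0,0,0],
  [1,0,0,2,0,0,0],
  [1,0,0,0,0,0,0],
  [1,0,0,0,0,0,0],
])

```text
t: 12.5
eef_pos: [0.4152, 0.3706, 0.2833]
ee_rot: [3.139, -0.001, -1.266]
force: [-8.0, -2.3, -5.3]
width: 0.0168
gripper_force: 43.4
```

Run:
```python
from h import *
f=arm.grab_frame("side")
cv2.imwrite("pics/l2.png",cv2.resize(f["color"][240:390,190:390],(800,600),interpolation=cv2.INTER_CUBIC)[:,:,::-1])
t=arm.grab_frame("top")
for h in(0,.078,.09):print(h,proj(t,[[.3915,-.4137,.232+h]]).round(1))
```

```text
0 [[484.2 273.7]]
0.078 [[494.  270.2]]
0.09 [[495.6 269.6]]
```

View pics/l2.png

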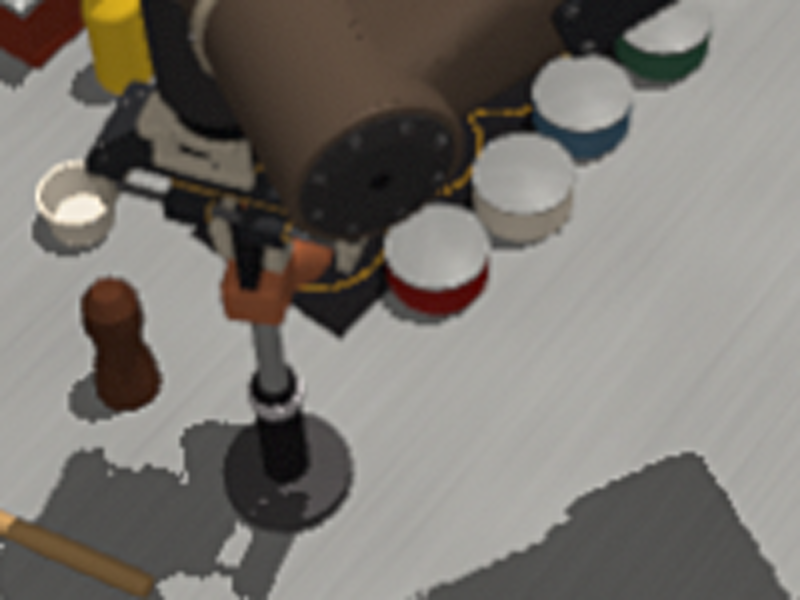

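Run:
```python
from h import *
f=arm.grab_frame("side")
for z in(0,.12,.135,.155,.165,.19,.205,.215,.232,.245,.26,.305,.322):print(z,proj(f,[[.414,.376,z]]).round(1).tolist())
```

```text
0 [[260.6, 359.9]]
0.12 [[257.2, 338.5]]
0.135 [[256.8, 335.6]]
0.155 [[256.2, 331.8]]
0.165 [[255.9, 329.8]]
0.19 [[255.1, 324.9]]
0.205 [[254.6, 321.9]]
0.215 [[254.3, 319.8]]
0.232 [[253.8, 316.3]]
0.245 [[253.3, 313.6]]
0.26 [[252.8, 310.4]]
0.305 [[251.3, 300.6]]
0.322 [[250.7, 296.8]]
```

>>> servo_tool([
  [-1,0,0,0,0,0,0],
  [-1,0,0,0,0,0,0],
  [-1,0,0,0,0,0,0],
  [-1,0,0,0,0,0,0],
  [-1,0,0,0,0,0,0],
  [-1,0,0,0,0,0,0],
  [-1,0,0,0,0,0,0],
  [-1,0,0,0,0,0,0],
  [-1,0,0,-20,0,0,0],
  [-1,0,0,-30,0,0,0],
  [-1,0,0,-30,0,0,0],
  [-1,0,0,0,0,0,0],
])

```text
t: 13.65
eef_pos: [0.4183, 0.373, 0.3689]
ee_rot: [-3.134, 0.004, -1.266]
force: [0.7, 0.7, 1.4]
width: 0.0861
gripper_force: 0.0
```

>>> servo_tool([
  [-1,38.1,4.3,0,0,0,0],
  [-1,38.1,4.3,0,0,0,0],
  [-1,38.1,4.3,0,0,0,0],
  [-1,38.1,4.3,0,0,0,0],
  [-1,38.1,4.3,0,0,0,0],
  [-1,38.1,4.3,0,0,0,0],
  [-1,38.1,4.3,0,0,0,0],
  [-1,38.1,4.3,0,0,0,0],
  [-1,38.1,4.3,0,0,0,0],
  [-1,38.1,4.3,0,0,0,0],
  [-1,38.1,4.3,0,0,0,0],
  [-1,38.1,4.3,0,0,0,0],
  [-1,38.1,4.3,0,0,0,0],
  [-1,38.1,4.3,0,0,0,0],
  [-1,38.1,4.3,0,0,0,0],
  [-1,38.1,4.3,0,0,0,0],
  [-1,38.1,4.3,0,0,0,0],
  [-1,38.1,4.3,0,0,0,0],
  [-1,38.1,4.3,0,0,0,0],
  [-1,38.1,4.3,0,0,0,0],
])

```text
t: 15.32
eef_pos: [0.5628, -0.383, 0.3622]
ee_rot: [3.142, -0.0, -1.266]
force: [1.2, 1.2, 0.1]
width: 0.0878
gripper_force: 0.0
```

>>> servo_tool([
  [-1,0,0,0,0,0,-6.54],
  [-1,0,0,0,0,0,-6.54],
  [-1,0,0,0,0,0,-6.54],
  [-1,0,0,0,0,0,-6.54],
  [-1,0,0,0,0,0,-6.54],
  [-1,0,0,0,0,0,-6.54],
  [-1,0,0,0,0,0,-6.54],
  [-1,0,0,0,0,0,-6.54],
  [-1,0,0,0,0,0,0],
])

```text
t: 16.07
eef_pos: [0.5628, -0.3809, 0.3622]
ee_rot: [3.142, 0.0, -0.348]
force: [-0.3, -0.2, 0.3]
width: 0.0877
gripper_force: 0.0
```

Run:
```python
from h import *
f=arm.grab_frame("side");g=arm.grab_frame("top")
print(arm.get_state()["force"])
for ff in(f,g):
  for q in("head_left","dial_grip","pot_red","pot_green","pot_blue","pot_white"): print(q,[(round(r["conf"],2),np.round(world(ff,r["at"]),3).tolist()) for r in arm.recognise(q,ff)])
a=cv2.resize(f["color"][110:380,205:505],(445,400));b=cv2.resize(g["color"][170:350,400:540],(311,400))
cv2.imwrite("pics/d1.png",np.hstack([a,b])[:,:,::-1])
```

```text
[-0.58556024  0.18957132  0.41224797]
head_left [(0.67, [0.406, 0.365, 0.266]), (0.57, [0.427, 0.166, 0.053])]
dial_grip [(0.58, [0.555, -0.378, 0.076]), (0.49, [0.631, 0.539, 0.005]), (0.24, [0.54, -0.005, 0.003])]
pot_red [(0.94, [0.426, 0.165, 0.049])]
pot_green [(0.6, [0.411, -0.145, 0.05]), (0.57, [0.678, 0.005, 0.05])]
pot_blue [(0.71, [0.424, -0.038, 0.049])]
pot_white [(0.72, [0.415, 0.066, 0.049]), (0.45, [0.723, 0.278, 0.027])]
head_left [(0.93, [0.42, 0.343, 0.269])]
dial_grip []
pot_red [(0.65, [0.433, 0.156, 0.051]), (0.19, [0.432, -0.049, 0.052])]
pot_green [(0.94, [0.697, -0.006, 0.049])]
pot_blue [(0.73, [0.434, -0.047, 0.053])]
pot_white [(0.65, [0.421, 0.052, 0.046])]
```

View pics/d1.png

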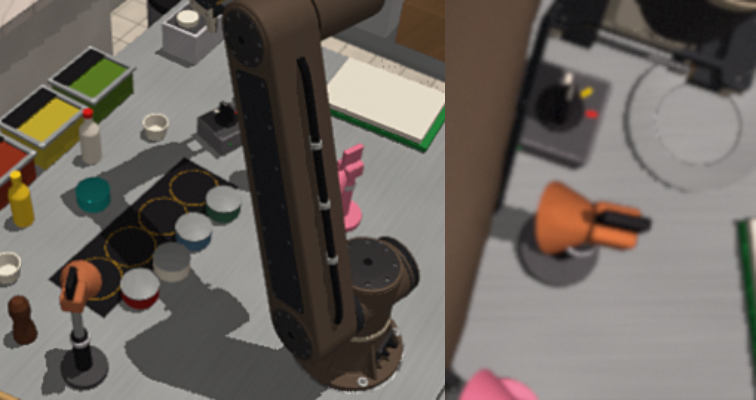

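>>> servo_tool([
  [-1,0,0,25,0,0,0],
  [-1,0,0,25,0,0,0],
  [-1,0,0,25,0,0,0],
  [-1,0,0,25,0,0,0],
  [-1,0,0,25,0,0,0],
  [-1,0,0,25,0,0,0],
  [-1,0,0,25,0,0,0],
  [-1,0,0,25,0,0,0],
  [-1,0,0,10,0,0,0],
  [-1,0,0,0,0,0,0],
])

```text
t: 17.6
eef_pos: [0.5612, -0.3802, 0.1496]
ee_rot: [-3.141, 0.005, -0.354]
force: [0.2, 0.9, 0.2]
width: 0.0877
gripper_force: 0.0
```

Run:
```python
from h import *
f=arm.grab_frame("side");g=arm.grab_frame("top")
print(arm.get_state()["force"],arm.get_state()["eef_pos"])
a=cv2.resize(f["color"][110:280,330:510],(424,400));b=cv2.resize(g["color"][170:330,400:550],(375,400))
cv2.imwrite("pics/d2.png",np.hstack([a,b])[:,:,::-1])
```

```text
[-0.70582779  0.95732389  0.76954288] [ 0.56321153 -0.38130098  0.15348443]
```

View pics/d2.png

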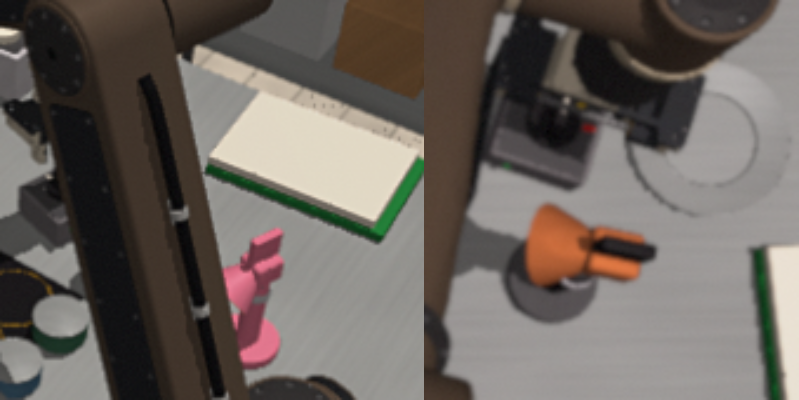

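The arm is clear of the right lamp (top crop 585,250) and the gripper is centred above the dial. I'm going down to grip it.

>>> servo_tool([
  [-1,0,0,20,0,0,0],
  [-1,0,0,20,0,0,0],
  [-1,0,0,20,0,0,0],
  [-1,0,0,12,0,0,0],
  [-1,0,0,0,0,0,0],
  [1,0,0,0,0,0,0],
  [1,0,0,0,0,0,0],
  [1,0,0,0,0,0,0],
  [1,0,0,0,0,0,0],
  [1,0,0,0,0,0,0],
  [1,0,0,0,0,0,0],
  [1,0,0,0,0,0,0],
  [1,0,0,0,0,0,0],
  [1,0,0,0,0,0,0],
  [1,0,0,0,0,0,0],
  [1,0,0,0,0,0,0],
  [1,0,0,0,0,0,0],
  [1,0,0,0,0,0,0],
  [1,0,0,0,0,0,0],
  [1,0,0,0,0,0,0],
], squeeze=30)

```text
t: 19.37
eef_pos: [0.562, -0.3821, 0.0806]
ee_rot: [3.14, 0.001, -0.353]
force: [-1.8, -5.3, 0.4]
width: 0.0138
gripper_force: 29.9
```

>>> servo_tool([
  [1,0,0,-4,0,0,0],
  [1,0,0,-4,0,0,0],
  [1,0,0,-3,0,0,0],
  [1,0,0,0,0,0,0],
  [1,0,0,0,0,0,0],
  [1,0,0,0,0,0,0],
])

```text
t: 19.87
eef_pos: [0.562, -0.3822, 0.0919]
ee_rot: [3.14, 0.0, -0.353]
force: [-2.6, -4.4, 0.4]
width: 0.0135
gripper_force: 29.9
```

>>> servo_tool([
  [1,0,0,0,0,0,5],
  [1,0,0,0,0,0,5],
  [1,0,0,0,0,0,5],
  [1,0,0,0,0,0,5],
  [1,0,0,0,0,0,5],
  [1,0,0,0,0,0,5],
  [1,0,0,0,0,0,5],
  [1,0,0,0,0,0,5],
  [1,0,0,0,0,0,0],
  [1,0,0,0,0,0,0],
])

```text
t: 20.7
eef_pos: [0.5612, -0.3831, 0.0919]
ee_rot: [3.139, -0.001, -1.053]
force: [-5.1, -8.9, 0.3]
width: 0.0139
gripper_force: 29.9
```

Turned exactly 0.70 rad. Now pressing in.

>>> servo_tool([
  [1,0,0,4,0,0,0],
  [1,0,0,4,0,0,0],
  [1,0,0,4,0,0,0],
  [1,0,0,2,0,0,0],
  [1,0,0,0,0,0,0],
  [1,0,0,0,0,0,0],
  [1,0,0,0,0,0,0],
])

```text
t: 21.28
eef_pos: [0.5612, -0.3831, 0.0802]
ee_rot: [3.139, -0.002, -1.051]
force: [-8.9, -5.0, 15.8]
width: 0.0138
gripper_force: 30.0
```

>>> servo_tool([
  [-1,0,0,-2,0,0,0],
  [-1,0,0,0,0,0,0],
  [-1,0,0,0,0,0,0],
  [-1,0,0,0,0,0,0],
  [-1,0,0,0,0,0,0],
  [-1,0,0,0,0,0,0],
  [-1,0,0,0,0,0,0],
  [-1,0,0,0,0,0,0],
  [-1,0,0,-20,0,0,0],
  [-1,0,0,-30,0,0,0],
  [-1,0,0,-30,0,0,0],
  [-1,0,0,-30,0,0,0],
  [-1,0,0,-30,0,0,0],
  [-1,0,0,-30,0,0,0],
  [-1,0,0,0,0,0,0],
])

```text
t: 22.53
eef_pos: [0.5651, -0.3826, 0.2573]
ee_rot: [-3.136, -0.009, -1.051]
force: [0.9, -1.1, 1.6]
width: 0.0876
gripper_force: 0.0
```

```bash
cat >> h.py <<'E'
def pots(show=None):
    out={}
    for c in("top","side"):
        f=arm.grab_frame(c)
        if show: save(f,show+c)
        for q in("red","green","blue","white"):
            rs=arm.recognise("pot_"+q,f)
            rs=[world(f,r["at"]) for r in rs if r["conf"]>.4]
            out[c,q]=[p.round(3).tolist() for p in rs if p[0]<.62 and abs(p[1])<.3]
    return out
E
python3 - <<'E'
from h import *
print(arm.get_state()["eef_pos"])
for k,v in pots("p").items(): print(k,v)
f=arm.grab_frame("top")
print(pix(f,[(256.25,267.5),(293.1,271.25),(330.6,267.5),(371.25,270)],.045).round(4))
a=f["color"][195:295,210:410];cv2.imwrite("pics/pp.png",cv2.resize(a,(800,400),interpolation=cv2.INTER_CUBIC)[:,:,::-1])
E
```

```text
[ 0.56507393 -0.38257931  0.25725946]
('top', 'red') [[0.435, 0.153, 0.049]]
('top', 'green') []
('top', 'blue') [[0.432, -0.048, 0.052]]
('top', 'white') [[0.42, 0.051, 0.05]]
('side', 'red') [[0.426, 0.163, 0.05]]
('side', 'green') [[0.412, -0.146, 0.048]]
('side', 'blue') [[0.42, -0.037, 0.048]]
('side', 'white') [[0.413, 0.065, 0.048], [0.411, -0.147, 0.046]]
[[ 0.4325  0.1548  0.045 ]
 [ 0.4213  0.054   0.045 ]
 [ 0.4308 -0.0489  0.045 ]
 [ 0.4231 -0.1602  0.045 ]]
```

View pics/pp.png

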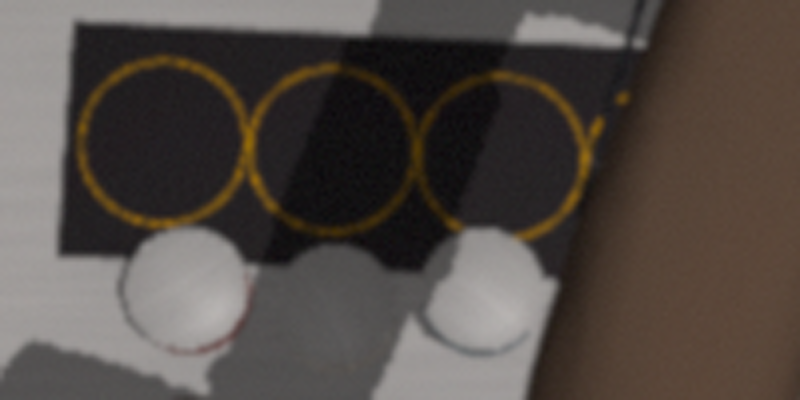

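>>> servo_tool([
  [-0.36,0,0,-30,0,0,0],
  [-0.36,0,0,-30,0,0,0],
  [-0.36,-36.4,-7.3,0,0,0,0],
  [-0.36,-36.4,-7.3,0,0,0,0],
  [-0.36,-36.4,-7.3,0,0,0,0],
  [-0.36,-36.4,-7.3,0,0,0,0],
  [-0.36,-36.4,-7.3,0,0,0,0],
  [-0.36,-36.4,-7.3,0,0,0,0],
  [-0.36,-36.4,-7.3,0,0,0,0],
  [-0.36,-36.4,-7.3,0,0,0,0],
  [-0.36,-36.4,-7.3,0,0,0,0],
  [-0.36,-36.4,-7.3,0,0,0,0],
  [-0.36,-36.4,-7.3,0,0,0,0],
  [-0.36,-36.4,-7.3,0,0,0,0],
  [-0.36,-36.4,-7.3,0,0,0,0],
  [-0.36,-36.4,-7.3,0,0,0,0],
  [-0.36,-36.4,-7.3,0,0,0,0],
  [-0.36,0,0,0,0,0,0],
])

```text
t: 24.58
eef_pos: [0.3853, 0.1521, 0.3098]
ee_rot: [-3.14, 0.001, -1.046]
force: [0.9, -0.7, -0.3]
width: 0.0595
gripper_force: 0.0
```

>>> servo_tool([
  [-0.36,0,0,0,0,0,-6.5],
  [-0.36,0,0,0,0,0,-6.5],
  [-0.36,0,0,0,0,0,-6.5],
  [-0.36,0,0,0,0,0,-6.5],
  [-0.36,0,0,0,0,0,-6.5],
  [-0.36,0,0,0,0,0,-6.5],
  [-0.36,0,0,0,0,0,-6.5],
  [-0.36,0,0,0,0,0,-6.5],
  [-0.36,0,0,0,0,0,-6.5],
  [-0.36,0,0,0,0,0,-6.5],
  [-0.36,0,0,0,0,0,-6.5],
  [-0.36,0,0,30,0,0,0],
  [-0.36,0,0,30,0,0,0],
  [-0.36,0,0,30,0,0,0],
  [-0.36,0,0,30,0,0,0],
  [-0.36,0,0,30,0,0,0],
  [-0.36,0,0,30,0,0,0],
  [-0.36,0,0,20,0,0,0],
  [-0.36,0,0,0,0,0,0],
])

```text
t: 26.17
eef_pos: [0.3847, 0.1454, 0.1061]
ee_rot: [3.138, 0.006, 0.196]
force: [-1.0, -0.9, -0.2]
width: 0.0598
gripper_force: 0.0
```

Run:
```python
from h import *
s=arm.get_state();print(s["q"],s["eef_pos"],s["ee_rot"])
f=arm.grab_frame("side");g=arm.grab_frame("top")
a=cv2.resize(f["color"][200:400,190:390],(400,400));b=cv2.resize(g["color"][180:380,200:400],(400,400))
cv2.imwrite("pics/q1.png",np.hstack([a,b])[:,:,::-1])
```

```text
[ 0.84577754  0.04489503 -0.70365254 -0.001153   -0.82911739  0.92140191] [0.38465409 0.14541229 0.10608513] [3.13811174 0.00598162 0.19559092]
```

View pics/q1.png

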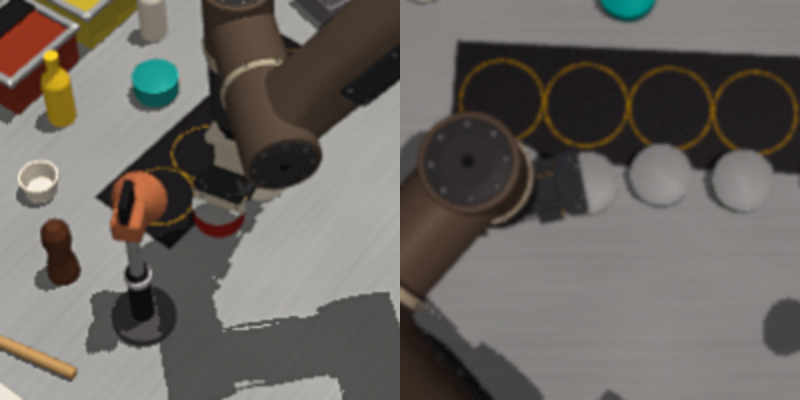

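>>> servo_tool([
  [-0.36,0,0,18,0,0,0],
  [-0.36,0,0,18,0,0,0],
  [-0.36,0,0,18,0,0,0],
  [-0.36,0,0,18,0,0,0],
  [-0.36,0,0,18,0,0,0],
  [-0.36,0,0,0,0,0,0],
])

```text
t: 26.77
eef_pos: [0.3867, 0.1474, 0.0188]
ee_rot: [3.141, 0.001, 0.196]
force: [-0.7, -0.9, -0.8]
width: 0.0598
gripper_force: 0.0
```

>>> servo_tool([
  [-0.36,8,0,0,0,0,0],
  [-0.36,8,0,0,0,0,0],
  [-0.36,8,0,0,0,0,0],
  [-0.36,8,0,0,0,0,0],
  [-0.36,8,0,0,0,0,0],
  [-0.36,8,0,0,0,0,0],
  [-0.36,8,0,0,0,0,0],
  [-0.36,8,0,0,0,0,0],
  [-0.36,8,0,0,0,0,0],
  [-0.36,8,0,0,0,0,0],
  [-0.36,8,0,0,0,0,0],
  [-0.36,8,0,0,0,0,0],
  [-0.36,8,0,0,0,0,0],
  [-0.36,6,0,0,0,0,0],
  [-0.36,5,0,0,0,0,0],
  [-0.36,4,0,0,0,0,0],
  [-0.36,3,0,0,0,0,0],
  [-0.36,0,0,0,0,0,0],
])

```text
t: 28.27
eef_pos: [0.507, 0.1708, 0.0202]
ee_rot: [3.141, 0.001, 0.196]
force: [-4.5, -1.5, 4.5]
width: 0.0602
gripper_force: 3.6
```

>>> servo_tool([
  [-0.36,-10,0,0,0,0,0],
  [-0.36,-15,0,0,0,0,0],
  [-0.36,-15,0,0,0,0,0],
  [-0.5,0,0,-25,0,0,0],
  [-0.5,0,0,-25,0,0,0],
  [-0.5,0,0,-25,0,0,0],
  [-0.5,0,0,-25,0,0,0],
  [-0.5,-19.1,31.2,0,0,0,0],
  [-0.5,-19.1,31.2,0,0,0,0],
  [-0.5,-19.1,31.2,0,0,0,0],
  [-0.5,-19.1,31.2,0,0,0,0],
  [-0.5,-19.1,31.2,0,0,0,0],
  [-0.5,-19.1,31.2,0,0,0,0],
  [-0.5,0,0,0,0,0,6.4],
  [-0.5,0,0,0,0,0,6.4],
  [-0.5,0,0,0,0,0,6.4],
  [-0.5,0,0,0,0,0,0],
])

```text
t: 29.68
eef_pos: [0.3919, -0.0428, 0.1202]
ee_rot: [-3.141, -0.002, -0.145]
force: [-0.3, -0.4, -0.1]
width: 0.0654
gripper_force: 0.0
```

Run:
```python
from h import *
print(arm.get_state()["q"],arm.get_state()["eef_pos"])
for k,v in pots().items(): print(k,v)
```

```text
[ 3.99614319e-01 -1.35511046e-02 -7.23294815e-01  2.42420476e-04
 -8.58767554e-01  1.02646940e+00] [ 0.39191077 -0.04276041  0.12024001]
('top', 'red') [[0.544, 0.178, 0.05]]
('top', 'green') [[0.429, -0.17, 0.045]]
('top', 'blue') []
('top', 'white') []
('side', 'red') [[0.525, 0.17, 0.05]]
('side', 'green') [[0.403, -0.143, 0.045], [0.528, 0.052, 0.001]]
('side', 'blue') [[0.418, -0.028, 0.048]]
('side', 'white') [[0.414, 0.065, 0.051]]
```

>>> servo_tool([
  [-0.5,0,0,20,0,0,0],
  [-0.5,0,0,20,0,0,0],
  [-0.5,0,0,20,0,0,0],
  [-0.5,0,0,20,0,0,0],
  [-0.5,0,0,20,0,0,0],
  [-0.5,0,0,0,0,0,0],
])

```text
t: 30.68
eef_pos: [0.3892, -0.0432, 0.0169]
ee_rot: [3.139, 0.005, -0.139]
force: [0.0, 0.4, -0.2]
width: 0.066
gripper_force: 0.0
```

>>> servo_tool([
  [-0.5,8,0,0,0,0,0],
  [-0.5,8,0,0,0,0,0],
  [-0.5,8,0,0,0,0,0],
  [-0.5,8,0,0,0,0,0],
  [-0.5,8,0,0,0,0,0],
  [-0.5,8,0,0,0,0,0],
  [-0.5,8,0,0,0,0,0],
  [-0.5,8,0,0,0,0,0],
  [-0.5,8,0,0,0,0,0],
  [-0.5,8,0,0,0,0,0],
  [-0.5,8,0,0,0,0,0],
  [-0.5,6,0,0,0,0,0],
  [-0.5,5,0,0,0,0,0],
  [-0.5,4,0,0,0,0,0],
  [-0.5,3,0,0,0,0,0],
  [-0.5,3,0,0,0,0,0],
  [-0.5,0,0,0,0,0,0],
])

```text
t: 32.1
eef_pos: [0.4999, -0.0576, 0.0196]
ee_rot: [-3.142, -0.0, -0.138]
force: [-1.1, -0.4, -0.8]
width: 0.0658
gripper_force: 0.7
```

>>> servo_tool([
  [-0.5,-10,0,0,0,0,0],
  [-0.5,-15,0,0,0,0,0],
  [-0.5,-15,0,0,0,0,0],
  [-0.5,0,0,-25,0,0,0],
  [-0.5,0,0,-25,0,0,0],
  [-0.5,0,0,-25,0,0,0],
  [-0.5,0,0,-25,0,0,0],
  [-0.5,0,-30,0,0,0,0],
  [-0.5,0,-40,0,0,0,0],
  [-0.5,0,-40,0,0,0,0],
  [-0.5,0,-40,0,0,0,0],
  [-0.5,0,-40,0,0,0,0],
  [-0.5,0,-30,0,0,0,0],
  [-0.5,0,0,0,0,0,0],
])

```text
t: 33.27
eef_pos: [0.4914, 0.171, 0.1203]
ee_rot: [-3.139, -0.003, -0.134]
force: [0.4, -0.6, 0.5]
width: 0.0657
gripper_force: 0.0
```

Run:
```python
from h import *
print(arm.get_state()["eef_pos"])
for k,v in pots().items(): print(k,v)
g=arm.grab_frame("top")
cv2.imwrite("pics/q2.png",cv2.resize(g["color"][195:295,210:410],(800,400),interpolation=cv2.INTER_CUBIC)[:,:,::-1])
```

```text
[0.49139063 0.17095368 0.12028959]
('top', 'red') [[0.534, -0.04, 0.001]]
('top', 'green') [[0.422, -0.161, 0.044]]
('top', 'blue') [[0.538, -0.063, 0.048]]
('top', 'white') [[0.419, 0.05, 0.049]]
('side', 'red') []
('side', 'green') [[0.414, -0.147, 0.049]]
('side', 'blue') [[0.51, -0.051, 0.048]]
('side', 'white') [[0.415, 0.068, 0.052]]
```

View pics/q2.png

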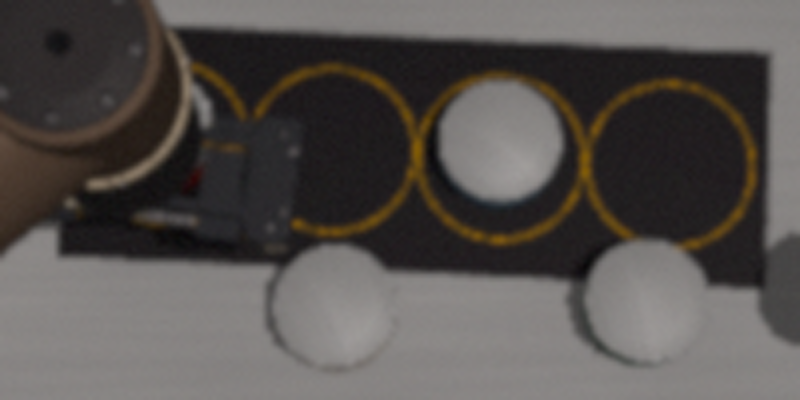

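>>> servo_tool([
  [-0.73,-17.5,26.8,0,0,0,0],
  [-0.73,-17.5,26.8,0,0,0,0],
  [-0.73,-17.5,26.8,0,0,0,0],
  [-0.73,-17.5,26.8,0,0,0,0],
  [-0.73,-17.5,26.8,0,0,0,0],
  [-0.73,0,0,0,0,0,-5.2],
  [-0.73,0,0,0,0,0,-5.2],
  [-0.73,0,0,0,0,0,0],
  [-0.73,0,0,0,0,0,0],
])

```text
t: 34.57
eef_pos: [0.3851, 0.0451, 0.1198]
ee_rot: [-3.141, -0.001, 0.04]
force: [0.0, 0.0, -0.4]
width: 0.0761
gripper_force: 0.0
```

>>> servo_tool([
  [-0.73,0,0,20,0,0,0],
  [-0.73,0,0,20,0,0,0],
  [-0.73,0,0,20,0,0,0],
  [-0.73,0,0,20,0,0,0],
  [-0.73,0,0,20,0,0,0],
  [-0.73,0,0,0,0,0,0],
])

```text
t: 35.07
eef_pos: [0.3832, 0.0442, 0.0168]
ee_rot: [3.139, 0.005, 0.04]
force: [-0.6, 0.5, 0.1]
width: 0.0756
gripper_force: 0.1
```

>>> servo_tool([
  [-0.73,0,-6.4,0,0,0,0],
  [-0.73,8,0,0,0,0,0],
  [-0.73,8,0,0,0,0,0],
  [-0.73,8,0,0,0,0,0],
  [-0.73,8,0,0,0,0,0],
  [-0.73,8,0,0,0,0,0],
  [-0.73,8,0,0,0,0,0],
  [-0.73,8,0,0,0,0,0],
  [-0.73,8,0,0,0,0,0],
  [-0.73,8,0,0,0,0,0],
  [-0.73,8,0,0,0,0,0],
  [-0.73,8,0,0,0,0,0],
  [-0.73,8,0,0,0,0,0],
  [-0.73,8,0,0,0,0,0],
  [-0.73,6,0,0,0,0,0],
  [-0.73,5,0,0,0,0,0],
  [-0.73,4,0,0,0,0,0],
  [-0.73,3,0,0,0,0,0],
  [-0.73,3,0,0,0,0,0],
  [-0.73,0,0,0,0,0,0],
])

```text
t: 36.73
eef_pos: [0.5094, 0.0561, 0.0199]
ee_rot: [3.141, 0.002, 0.042]
force: [-4.5, -2.3, 4.5]
width: 0.076
gripper_force: 5.1
```

>>> servo_tool([
  [-0.73,-10,0,0,0,0,0],
  [-0.73,-15,0,0,0,0,0],
  [-0.73,-15,0,0,0,0,0],
  [-0.5,0,0,-25,0,0,0],
  [-0.5,0,0,-25,0,0,0],
  [-0.5,0,0,-25,0,0,0],
  [-0.5,0,0,-25,0,0,0],
  [-0.5,-16.4,33.7,0,0,0,0],
  [-0.5,-16.4,33.7,0,0,0,0],
  [-0.5,-16.4,33.7,0,0,0,0],
  [-0.5,-16.4,33.7,0,0,0,0],
  [-0.5,-16.4,33.7,0,0,0,0],
  [-0.5,-16.4,33.7,0,0,0,0],
  [-0.5,0,0,0,0,0,4.8],
  [-0.5,0,0,0,0,0,4.8],
  [-0.5,0,0,0,0,0,4.8],
  [-0.5,0,0,0,0,0,0],
  [-0.5,0,0,0,0,0,0],
])

```text
t: 38.23
eef_pos: [0.3804, -0.1511, 0.12]
ee_rot: [-3.141, -0.002, -0.206]
force: [0.3, -0.3, 0.7]
width: 0.0659
gripper_force: 0.0
```

>>> servo_tool([
  [-0.5,0,0,20,0,0,0],
  [-0.5,0,0,20,0,0,0],
  [-0.5,0,0,20,0,0,0],
  [-0.5,0,0,20,0,0,0],
  [-0.5,0,0,20,0,0,0],
  [-0.5,0,0,0,0,0,0],
])

```text
t: 38.73
eef_pos: [0.3781, -0.1508, 0.017]
ee_rot: [3.14, 0.005, -0.206]
force: [-1.6, -1.0, -0.3]
width: 0.0658
gripper_force: 0.0
```

>>> servo_tool([
  [-0.5,8,1,0,0,0,0],
  [-0.5,8,0,0,0,0,0],
  [-0.5,8,0,0,0,0,0],
  [-0.5,8,0,0,0,0,0],
  [-0.5,8,0,0,0,0,0],
  [-0.5,8,0,0,0,0,0],
  [-0.5,8,0,0,0,0,0],
  [-0.5,8,0,0,0,0,0],
  [-0.5,8,0,0,0,0,0],
  [-0.5,8,0,0,0,0,0],
  [-0.5,8,0,0,0,0,0],
  [-0.5,8,0,0,0,0,0],
  [-0.5,6,0,0,0,0,0],
  [-0.5,5,0,0,0,0,0],
  [-0.5,4,0,0,0,0,0],
  [-0.5,3,0,0,0,0,0],
  [-0.5,1,0,0,0,0,0],
  [-0.5,0,0,0,0,0,0],
])

```text
t: 40.23
eef_pos: [0.4922, -0.176, 0.0196]
ee_rot: [3.141, 0.001, -0.208]
force: [-4.9, -0.2, 1.2]
width: 0.0656
gripper_force: 2.7
```

>>> servo_tool([
  [-0.5,-10,0,0,0,0,0],
  [-0.5,-15,0,0,0,0,0],
  [-0.5,-15,0,0,0,0,0],
  [-0.5,-15,0,0,0,0,0],
  [-0.5,0,0,-25,0,0,0],
  [-0.5,0,0,-25,0,0,0],
  [-0.5,0,0,-25,0,0,0],
  [-0.5,0,0,-25,0,0,0],
  [-0.5,0,0,-30,0,0,0],
  [-0.5,0,0,-30,0,0,0],
  [-0.5,0,0,-30,0,0,0],
  [-0.5,0,0,-30,0,0,0],
  [-0.5,0,0,-30,0,0,0],
  [-0.5,0,0,0,0,0,0],
])

```text
t: 41.4
eef_pos: [0.442, -0.1651, 0.2766]
ee_rot: [-3.141, -0.013, -0.207]
force: [1.2, -0.7, 0.7]
width: 0.0658
gripper_force: 0.0
```

Run:
```python
from h import *
print(arm.get_state()["eef_pos"])
for k,v in pots("e").items(): print(k,v)
```

```text
[ 0.4420192  -0.16514341  0.27656497]
('top', 'red') [[0.543, 0.187, 0.051]]
('top', 'green') []
('top', 'blue') []
('top', 'white') []
('side', 'red') [[0.528, 0.165, 0.049], [0.492, -0.01, 0.003]]
('side', 'green') [[0.538, -0.182, 0.047]]
('side', 'blue') [[0.527, -0.05, 0.051], [0.495, -0.002, -0.0]]
('side', 'white') [[0.525, 0.073, 0.05], [0.498, -0.004, 0.0]]
```

View pics/etop.png

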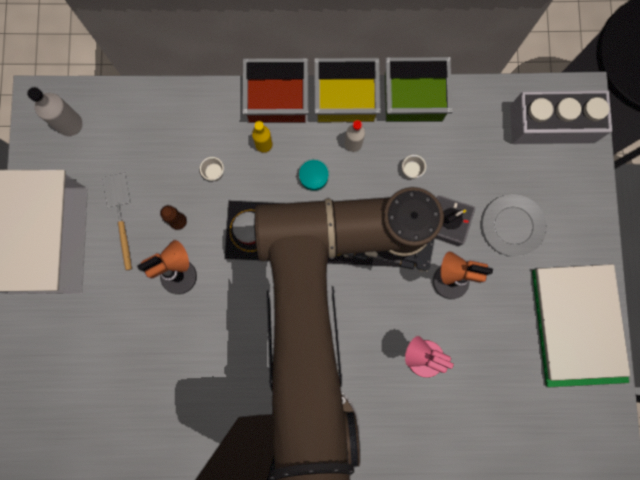

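>>> servo_tool([
  [-0.5,0,0,-28,0,0,0],
  [-0.5,0,0,-28,0,0,0],
  [-0.5,0,0,-28,0,0,0],
  [-0.5,0,0,-28,0,0,0],
  [-0.5,0,0,-28,0,0,0],
  [-0.5,-7.6,38,0,0,0,0],
  [-0.5,-7.6,38,0,0,0,0],
  [-0.5,-7.6,38,0,0,0,0],
  [-0.5,-7.6,38,0,0,0,0],
  [-0.5,-7.6,38,0,0,0,0],
  [-0.5,-7.6,38,0,0,0,0],
  [-0.5,-7.6,38,0,0,0,0],
  [-0.5,-7.6,38,0,0,0,0],
  [-0.5,-7.6,38,0,0,0,0],
  [-0.5,-7.6,38,0,0,0,0],
  [-0.5,-7.6,38,0,0,0,0],
  [-0.5,-7.6,38,0,0,0,0],
  [-0.5,-7.6,38,0,0,0,0],
  [-0.5,0,0,0,0,0,0],
])

```text
t: 43.48
eef_pos: [0.2366, -0.6319, 0.4056]
ee_rot: [-3.139, 0.005, -0.213]
force: [0.2, 1.6, -3.2]
width: 0.0661
gripper_force: 0.0
```

Run:
```python
from h import *
print(arm.get_state()["eef_pos"],arm.get_state()["force"])
for k,v in pots().items(): print(k,v)
g=arm.grab_frame("top");s=arm.grab_frame("side")
a=cv2.resize(g["color"][195:285,210:490],(800,257),interpolation=cv2.INTER_CUBIC)
b=cv2.resize(s["color"][120:350,210:510],(440,337),interpolation=cv2.INTER_CUBIC)
c=cv2.resize(g["color"][185:313,410:547],(360,337),interpolation=cv2.INTER_CUBIC)
cv2.imwrite("pics/e2.png",np.vstack([a,np.hstack([b,c])])[:,:,::-1])
```

```text
[ 0.23660396 -0.63190421  0.40559053] [ 0.21421428  1.60773444 -3.20793441]
('top', 'red') [[0.547, 0.178, 0.049]]
('top', 'green') [[0.55, -0.198, 0.048], [0.512, -0.002, 0.003]]
('top', 'blue') [[0.539, -0.06, 0.051]]
('top', 'white') [[0.532, 0.056, 0.05]]
('side', 'red') [[0.529, 0.171, 0.054]]
('side', 'green') [[0.541, -0.185, 0.047]]
('side', 'blue') [[0.525, -0.049, 0.049]]
('side', 'white') [[0.529, 0.071, 0.049], [0.495, -0.004, 0.001]]
```

View pics/e2.png

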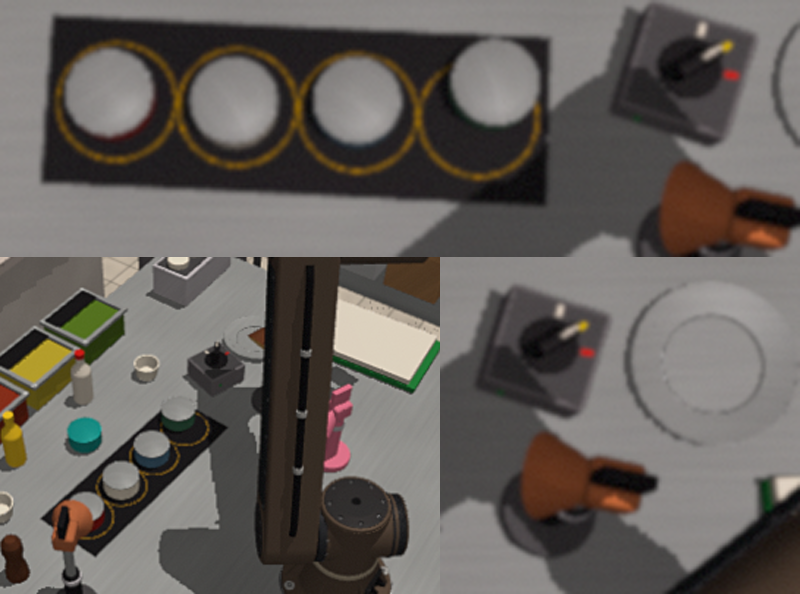

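The dial points at yellow and red, white and blue are inside their rings. Green (crop 495,82) has been knocked about 28 mm off ring0. I'll push it back from the far side.

>>> servo_tool([
  [-0.5,19.8,-36.5,0,0,0,0],
  [-0.5,19.8,-36.5,0,0,0,0],
  [-0.5,19.8,-36.5,0,0,0,0],
  [-0.5,19.8,-36.5,0,0,0,0],
  [-0.5,19.8,-36.5,0,0,0,0],
  [-0.5,19.8,-36.5,0,0,0,0],
  [-0.5,19.8,-36.5,0,0,0,0],
  [-0.5,19.8,-36.5,0,0,0,0],
  [-0.5,19.8,-36.5,0,0,0,0],
  [-0.5,19.8,-36.5,0,0,0,0],
  [-0.5,19.8,-36.5,0,0,0,0],
  [-0.5,19.8,-36.5,0,0,0,0],
  [-0.5,19.8,-36.5,0,0,0,0],
  [-0.5,0,0,0,0,0,6.4],
  [-0.5,0,0,0,0,0,6.4],
  [-0.5,0,0,0,0,0,6.4],
  [-0.5,0,0,0,0,0,0],
  [-0.5,0,0,0,0,0,0],
])

```text
t: 45.58
eef_pos: [0.5895, -0.2161, 0.4097]
ee_rot: [-3.141, -0.0, -0.54]
force: [0.1, 0.2, -0.3]
width: 0.0658
gripper_force: 0.0
```

>>> servo_tool([
  [-0.5,3,5,0,0,0,0],
  [-0.5,0,0,29,0,0,0],
  [-0.5,0,0,29,0,0,0],
  [-0.5,0,0,29,0,0,0],
  [-0.5,0,0,29,0,0,0],
  [-0.5,0,0,29,0,0,0],
  [-0.5,0,0,29,0,0,0],
  [-0.5,0,0,29,0,0,0],
  [-0.5,0,0,29,0,0,0],
  [-0.5,0,0,29,0,0,0],
  [-0.5,0,0,29,0,0,0],
  [-0.5,0,0,0,0,0,0],
])

```text
t: 46.58
eef_pos: [0.5856, -0.222, 0.1136]
ee_rot: [3.139, 0.009, -0.543]
force: [-1.2, 0.3, -1.6]
width: 0.0659
gripper_force: 0.0
```

>>> servo_tool([
  [-0.5,0,0,20,0,0,0],
  [-0.5,0,0,20,0,0,0],
  [-0.5,0,0,20,0,0,0],
  [-0.5,0,0,20,0,0,0],
  [-0.5,0,0,20,0,0,0],
  [-0.5,0,0,0,0,0,0],
])

```text
t: 47.08
eef_pos: [0.5878, -0.2223, 0.0173]
ee_rot: [3.14, 0.004, -0.543]
force: [-1.3, -0.2, 0.2]
width: 0.0659
gripper_force: 0.0
```

>>> servo_tool([
  [-0.5,-5,-1,0,0,0,0],
  [-0.5,-5,0,0,0,0,0],
  [-0.5,-5,0,0,0,0,0],
  [-0.5,-5,0,0,0,0,0],
  [-0.5,-5,0,0,0,0,0],
  [-0.5,-4,0,0,0,0,0],
  [-0.5,-4,0,0,0,0,0],
  [-0.5,-3,0,0,0,0,0],
  [-0.5,-2,0,0,0,0,0],
  [-0.5,0,0,0,0,0,0],
])

```text
t: 47.92
eef_pos: [0.5592, -0.2016, 0.0214]
ee_rot: [-3.14, -0.004, -0.542]
force: [4.0, -0.9, 4.3]
width: 0.0655
gripper_force: 2.5
```

>>> servo_tool([
  [-0.5,5,0,0,0,0,0],
  [-0.5,10,0,0,0,0,0],
  [-0.5,15,0,0,0,0,0],
  [-0.5,10,0,0,0,0,0],
  [-0.5,0,0,-20,0,0,0],
  [-0.5,0,0,-30,0,0,0],
  [-0.5,0,0,-33,0,0,0],
  [-0.5,0,0,-33,0,0,0],
  [-0.5,0,0,-33,0,0,0],
  [-0.5,0,0,-33,0,0,0],
  [-0.5,0,0,-33,0,0,0],
  [-0.5,0,0,-33,0,0,0],
  [-0.5,0,0,-33,0,0,0],
  [-0.5,0,0,-33,0,0,0],
  [-0.5,0,0,-33,0,0,0],
  [-0.5,0,0,-33,0,0,0],
  [-0.5,0,0,0,0,0,0],
])

```text
t: 49.33
eef_pos: [0.5931, -0.2237, 0.4068]
ee_rot: [-3.14, -0.009, -0.544]
force: [-0.9, -0.2, 1.1]
width: 0.0653
gripper_force: 0.0
```

>>> servo_tool([
  [-0.5,-6.7,38,0,0,0,0],
  [-0.5,-6.7,38,0,0,0,0],
  [-0.5,-6.7,38,0,0,0,0],
  [-0.5,-6.7,38,0,0,0,0],
  [-0.5,-6.7,38,0,0,0,0],
  [-0.5,-6.7,38,0,0,0,0],
  [-0.5,-6.7,38,0,0,0,0],
  [-0.5,-6.7,38,0,0,0,0],
  [-0.5,-6.7,38,0,0,0,0],
  [-0.5,-6.7,38,0,0,0,0],
  [-0.5,-6.7,38,0,0,0,0],
  [-0.5,-6.7,38,0,0,0,0],
  [-0.5,-6.7,38,0,0,0,0],
  [-0.5,-6.7,38,0,0,0,0],
  [-0.5,0,0,0,0,0,0],
  [-0.5,0,0,0,0,0,0],
])

```text
t: 50.67
eef_pos: [0.2343, -0.6305, 0.3975]
ee_rot: [-3.14, 0.003, -0.547]
force: [0.6, 0.5, -0.5]
width: 0.0655
gripper_force: 0.0
```

Run:
```python
from h import *
for k,v in pots().items(): print(k,v)
g=arm.grab_frame("top")
im=cv2.resize(g["color"][195:285,210:410],(800,360),interpolation=cv2.INTER_CUBIC)
R0=[(.5256,-.183),(.532,-.0631),(.5385,.0567),(.545,.1765)]
for x,y in R0:   # where the lid outline of a centred pot would appear
    t=np.linspace(0,6.3,60);p=proj(g,np.c_[x+.042*np.cos(t),y+.042*np.sin(t),0*t+.053])
    cv2.polylines(im,[((p-[210,195])*4).astype(int)],True,(255,0,255),1)
cv2.imwrite("pics/f.png",im[:,:,::-1])
```

```text
('top', 'red') [[0.544, 0.175, 0.052]]
('top', 'green') [[0.532, -0.181, 0.046]]
('top', 'blue') [[0.535, -0.059, 0.052], [0.532, 0.057, 0.05]]
('top', 'white') [[0.535, 0.055, 0.046]]
('side', 'red') [[0.527, 0.173, 0.052]]
('side', 'green') [[0.518, -0.169, 0.046]]
('side', 'blue') [[0.526, -0.053, 0.046]]
('side', 'white') [[0.526, 0.073, 0.05]]
```

View pics/f.png

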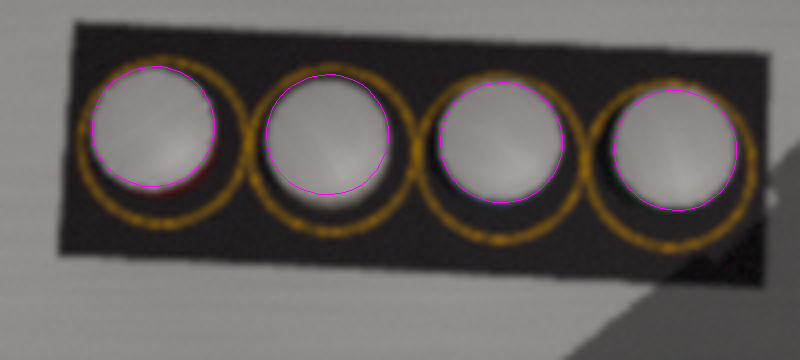

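All four lids lie within a few mm of the outlines predicted for centred pots (crop 155,127; 328,135; 500,142; 675,150). I'm handing in the job.

```bash
python3 -c "
from station import arm
print(arm.job_done())"
```

```text
the job is handed in; nothing more can be done
None
```

I handed the job in at about 51 s. Both lamps are drawn up to their end stops, the dial is at the yellow mark and pressed in, and all four pots stand within a few mm of their ring centres. The red lock buttons never showed in a camera, so I judged them out from the lamps reaching the stop. `job_done()` returned no verdict.

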